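# Close up the injector spray-test chamber

## Robot

A 6-joint arm with a two-finger parallel gripper is mounted at the origin on the work surface. World frame = base frame: x ahead of the robot, y to its left, z up, the work surface at z = 0. Lengths are in mm, angles in rad, forces in N, time in s.
With the tool pointing down it reaches from about 375 to 900 mm from the base axis. Payload 3.1 kg.
Tool frame: the origin (TCP) lies midway between the tips of the shut fingers; the grasp point (between the pads) lies 19 mm behind it (arm.grip_point_offset is the distance from the TCP to the grasp point, in mm); z points along the fingers, y is the line along which they close (so a half turn about z gives the same grasp; the last joint's range is limited). The gripper opens to 87 mm and grips with 3 to 60 N. Pads are 19 mm wide; open, the fingers measure 117 mm over their backs; the gripper's body (75 mm by 190 mm) begins 51 mm behind the grasp point.
Start: joints at [1.109, 0.527, 1.433, -0, 1.181, -0.178], TCP at [174.963, 599.987, 222.548] pointing down, gripper open.
Joint ranges: [-3.08, 3.08], [-0.75, 2.2], [0.22, 2.44], [-1.43, 4.57], [0, 2.65], [-2.85, 2.85]. Speed limits (rad/s): [2.79, 2.79, 3.14, 3.14, 3.14, 3.14].

## Interface

Orientations are given as a unit quaternion [w, x, y, z].
In Python, from plant import arm gives the robot as it stands.
- The arm moves only by the tool move_arm, never from a script. Its argument "rows" is a list that holds one entry, the list of rows, each a list of 4 numbers: the shift along the world's x, y, z in units of 300 mm (1.0 is 300 mm), then the turn about the world's z in units of 90 degrees (1.0 is 90 degrees). A call has 1 to 10 rows; each row is the pose to reach, as a shift and turn from the pose commanded when the call began; what a row does not reach only later rows make up. A row lasts 1/8 s, in which the tool goes at most 62.5 mm and 10.7 degrees, less where a joint would pass 70% of its speed; a pose out of reach is approached as far as the arm can. A call with a number of a shift or a turn outside -1 to 1 is refused whole. A call with a gripper value outside its range is refused whole. "claw" is the closure, from 0 (fully open) to 1 (shut), set as the call begins (left out, the last holds). The fingers move at their own pace and stop on an object; "newtons" is the grip in N (left out, the last holds). Time passes only in rows, so rows that repeat a pose let the fingers close. It gives the time, the measured TCP pose, the force, the opening and the grip force at its end, in the units of the state.
- arm.read_state(): the state, without advancing time (a new reading comes with each control period).
- arm.snapshot(name): name is "scene" or "top"; returns the picture (420x560x3 uint8, blue, green, red); there is no depth.
- arm.camera_model(name): a dict with "intrinsics" (3x3 intrinsics, pixels), "k1" (the pictures are not rectified: a ray, as slopes to the right and down, at radius r is drawn at 1 + k1 r^2 times it, then the intrinsics apply), "R" (3x3) and "t" (3): a world point X has camera coordinates R X + t. Camera axes: x right, y down, z forward; pixel columns grow to the right and rows downward; lengths in mm; the calibration is good to about 2 mm. A picture is of the moment at which its call begins. camera_model takes no time and is no camera call.
- arm.finish_job(): hands the job in; it is judged then, once.
The state is a dict: "t": time; "joints": joint angles; "joint_velocities": joint speeds; "tau": joint torques, N m; "tcp_pos": TCP position; "ee_rot": TCP orientation; "wrist_force": force on the tool from outside, world axes, zero at the start; "torque": the same for the moment, N m; "finger_gap": finger opening in mm; "grip_force": force on a finger pad.
Only numpy, scipy, OpenCV 4.12 (cv2) and the standard library are available. Lean on these libraries where they do the work, as an engineer would, in place of code of your own. Each camera call takes 0.05 s, during which the arm holds its last target. There are 200 camera calls.

## Task

Close up the small blue spray-test chamber, ready for a test: shut the rebated door (black tongue on its edge) fully home first, then the flanged door (yellow flange on its edge) fully home over it so that the edges lap, and turn the dial knob on the roof so that its red pointer reads zero at the green mark. Leave the other things on the bench where they stand.

Things in the scene. Friction and masses are not known exactly. Their poses are not given: they have to be found in the camera images.
- chamber_top (a point): Middle of the roof's front edge, on the plane of the shut doors' inner faces, of the fixed chamber (160 deep x 260 wide x 190 mm high, blue frame, clear back and sides). Axes: x from the front into the chamber, y to the left seen from the robot, z up. It stands upright; its place and yaw (up to 0.25 rad) vary.
- rebated_door (a joint): Opening angle of the right-hand (-y) door, rad: 0 shut against its stop, growing as its free edge swings out to the robot, up to 1.75. Stays where left; takes 0.1 N m to move. Blue panel 14 mm thick, top level with the roof, 130 mm from hinge to edge, the last 17 mm a thin black tongue (inner 6 mm only). The doors block each other: with the flanged one shut, it stops 0.12 rad open.
- rebated_door_hinge (a point): Hinge axis (vertical) of the rebated door at roof height: the rear (inner-face) outer corner of the door. Moves with the door: its z axis is up, and at joint value 0 its axes are those of chamber_top; the panel runs 130 mm along its +y, and its outer face is the plane x = -14 mm.
- rebated_door_push (a point): Point on the rebated door's outer face, 60 mm from the hinge and 35 mm below the top edge: free flat panel (clear from 0 to 90 mm from the hinge), good for pushing. Outward normal is its own -x; its z axis is up, and at joint value 0 its axes are those of chamber_top.
- rebated_door_handle (a point): Middle of the rebated door's black vertical bar handle: 10 mm thick, 60 mm tall (its top 10 mm below the door's top edge), standing 35 mm out from the face, 98 mm from the hinge. Its z axis is up, and at joint value 0 its axes are those of chamber_top.
- flanged_door (a joint): Opening angle of the left-hand (+y) door, rad: 0 shut, growing as its free edge swings out to the robot, up to 1.75. Stays where left; takes 0.1 N m to move. Blue panel 14 mm thick, top level with the roof, 128 mm from hinge to edge, plus a yellow flange (outer 6 mm of the thickness) reaching 15 mm further, which laps over the other door's black tongue when both are shut.
- flanged_door_hinge (a point): Hinge axis (vertical) of the flanged door at roof height: the rear (inner-face) outer corner of the door. Moves with the door: its z axis is up, and at joint value 0 its axes are those of chamber_top; the panel runs along its -y, and its outer face is the plane x = -14 mm.
- flanged_door_push (a point): Point on the flanged door's outer face, 60 mm from the hinge and 35 mm below the top edge: free flat panel (clear from 0 to 90 mm from the hinge). Outward normal is its own -x; its z axis is up, and at joint value 0 its axes are those of chamber_top.
- flanged_door_handle (a point): Middle of the flanged door's black vertical bar handle, same size and place as on the other door. Its z axis is up, and at joint value 0 its axes are those of chamber_top.
- zero_knob (a joint): Angle of the dial knob on the roof, rad: 0 when the red pointer is at the long green zero mark (on the side of the dial towards the doors), positive counter-clockwise seen from above; stops at -1.7 and 1.7. It stays where it is left and takes about 0.03 N m to turn. It never starts at zero.
- knob_grip (a point): On the knob's vertical axis at grip height, 29 mm above the roof, 102 mm behind its front edge. Black upright bar 44 mm long (its own x), 12 thick, top 33 mm above a white dial plate (92 mm across, 5 mm thick, on the roof), on a 42 mm foot 4 mm thick. Pointer: red tip at its own -x end, red line on top. Axes turn with the knob, z up, those of chamber_top at joint value 0.
- injector: Steel injector body standing upright on the bench, 32 mm diameter, 85 mm tall. It is a bystander: leave it where it stands. Origin at the centre of its underside.
- parts_bin: Empty black open bin 120 x 90 x 50 mm high. It is a bystander: leave it where it stands. Origin at the centre of its underside.
- spanner: Steel spanner lying flat, 180 mm long. It is a bystander: leave it where it lies. Origin under its middle; it lies along its own x.
- spray_can: Closed can with a red band, 52 mm diameter, 130 mm tall. It is a bystander: leave it where it stands. Origin at the centre of its underside.

How it is judged:
By the outcome, as a careful person would: the job done as asked, in the order asked, and still so for the second after the job is handed in, with the robot touching nothing.
It also fails if it takes over 67 s, if anything falls off the work surface, if the arm or the gripper's body presses on something with over 40 N, if the wrist force passes 120 N, or if a joint passes its speed limit or range.

## Working session

There is one attempt and no reset: what is moved stays moved. The work goes in short steps, Python scripts to look and compute and a tool call to move; the robot and the scene stay as the last step left them, time stands still between calls to the robot, and variables do not carry over. Pictures are saved under pics/ and viewed, at most 10 in all, crops included, and the job is handed in when it is done.

Besides the shell and the picture viewer there is one more tool, called after ">>>" as name(argument=value, ...) on one line, values as JSON. move_arm: Moves the arm, as the interface text tells. Shifts and turns lie within -1 to 1; 1 stands for 300 mm of shift or 90 degrees of turn. Its arguments: {"type":"object","properties":{"rows":{"type":"array","items":{"type":"array","items":{"type":"array","items":{"type":"number","minimum":-1,"maximum":1}}}},"claw":{"type":"number"},"newtons":{"type":"number"}},"required":["rows"]}

```bash
mkdir -p pics; python3 - <<'E'
from plant import arm
import cv2
for n in("scene","top"):
    cv2.imwrite(f"pics/{n}0.png",cv2.resize(arm.snapshot(n),(800,600),interpolation=cv2.INTER_CUBIC))
    print(arm.camera_model(n))
s=arm.read_state();print(s['t'],s['tcp_pos'],s['ee_rot'],s['finger_gap'])
E
```

```text
{'intrinsics': array([[428.57707735,   0.        , 277.16169585],
       [  0.        , 428.57707735, 209.44548939],
       [  0.        ,   0.        ,   1.        ]]), 'k1': -0.021140893350819825, 'R': array([[ 0.21987411,  0.97552143, -0.00365008],
       [ 0.77677264, -0.17733893, -0.60429725],
       [-0.59015222,  0.13003403, -0.7967506 ]]), 't': array([-109.13741842, -304.94645672, 1511.4951275 ])}
{'intrinsics': array([[480.7405499 ,   0.        , 276.94209214],
       [  0.        , 480.7405499 , 206.47957411],
       [  0.        ,   0.        ,   1.        ]]), 'k1': -0.0183692670734156, 'R': array([[-0.00210569, -0.99999708,  0.00118239],
       [-0.98977023,  0.00191547, -0.14265768],
       [ 0.142655  , -0.00147069, -0.98977138]]), 't': array([  12.92919426,  567.20427547, 1421.5456385 ])}
0.1 [174.69575156 599.38719453 221.65544753] [-2.84743379e-04  1.41424291e-01  9.89948577e-01 -9.50539160e-04] 87.53347695140357
```

View pics/scene0.png

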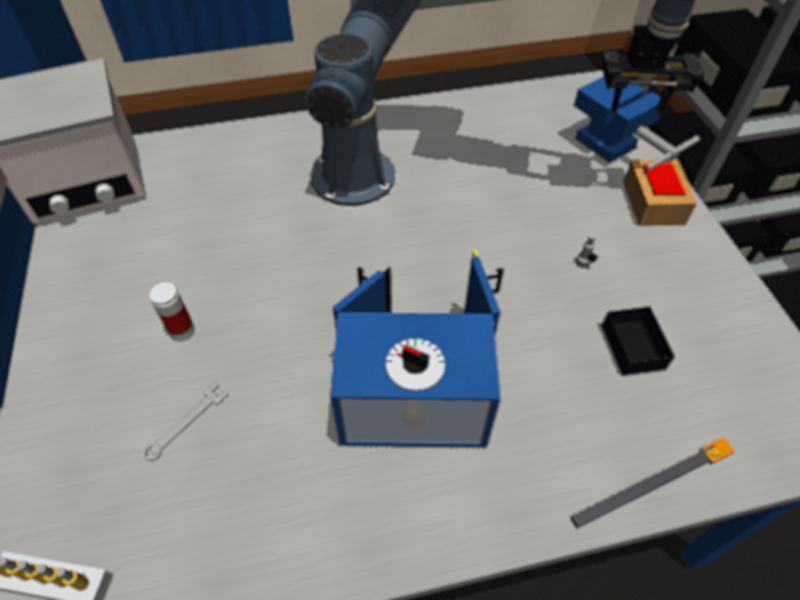

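View pics/top0.png

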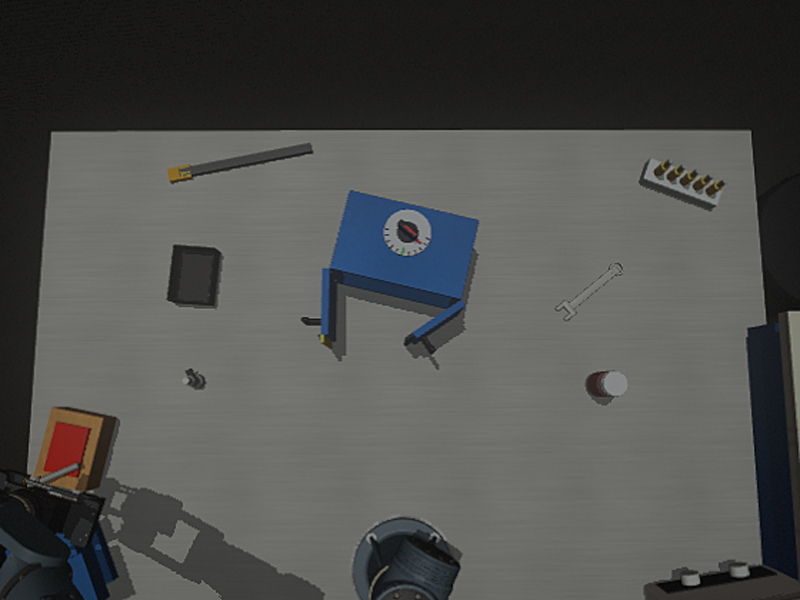

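The chamber is mid-table: its roof spans about (350,191)-(479,219)-(463,300)-(330,270) in the 800 px top view. Both doors are open and the pointer sits right of the green mark. I'll zoom in.

```bash
cat > h.py <<'E'
import numpy as np,cv2
from plant import arm
def ray(n,uv):
    m=arm.camera_model(n);K=m['intrinsics'];d=(np.array(uv,float)-K[:2,2])/K[0,0]
    s=d.copy()
    for _ in range(20): s=d/(1+m['k1']*(s@s))
    R=m['R'];return -R.T@m['t'],R.T@np.r_[s,1]
def onz(n,uv,z):
    c,d=ray(n,uv);return c+d*(z-c[2])/d[2]
def proj(n,X):
    m=arm.camera_model(n);p=m['R']@np.array(X,float)+m['t'];s=p[:2]/p[2]
    return s*(1+m['k1']*(s@s))*m['intrinsics'][0,0]+m['intrinsics'][:2,2]
def crop(n,x,y,w,h,f,name):
    im=arm.snapshot(n);cv2.imwrite('pics/'+name,cv2.resize(im[y:y+h,x:x+w],None,fx=f,fy=f,interpolation=cv2.INTER_CUBIC))
E
python3 - <<'E'
from h import *
crop('top',200,120,150,145,4,'t1.png')
crop('scene',225,165,140,150,4,'s1.png')
E
```

```text
(no output)
```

View pics/t1.png

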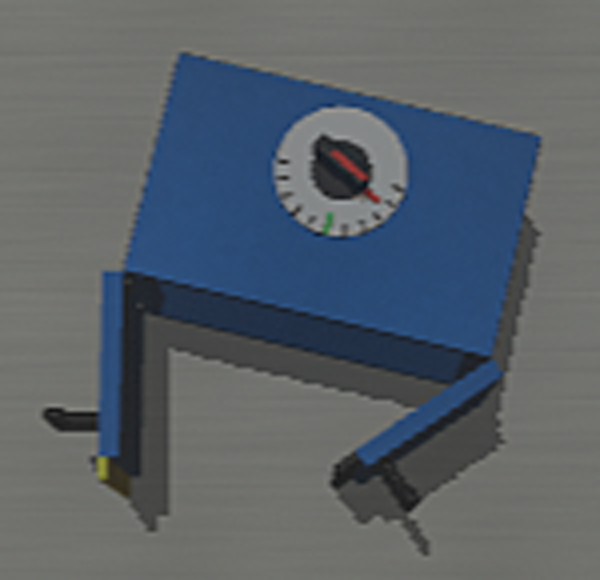

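View pics/s1.png

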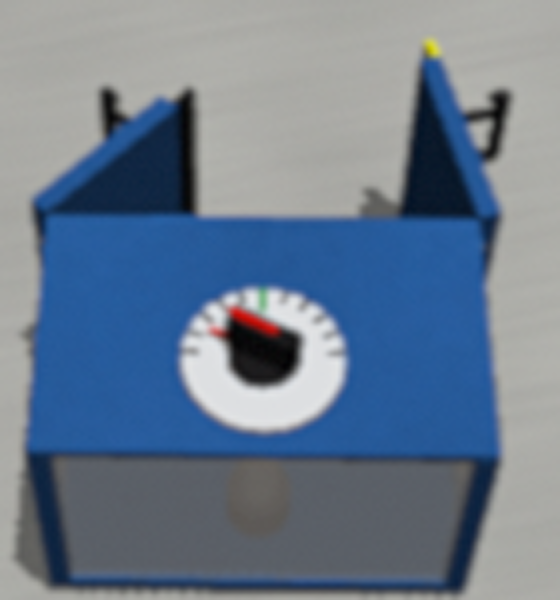

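```bash
cat > p.py <<'E'
from h import *
from scipy.optimize import least_squares
T=lambda x,y:((x+.5)/4-.5+200,(y+.5)/4-.5+120)
S=lambda x,y:((x+.5)/4-.5+225,(y+.5)/4-.5+165)
for c in[(181,52),(541,135),(492,357),(125,271)]:print('top',onz('top',T(*c),190).round(1))
for c in[(497,460),(28,455),(45,215),(484,220)]:print('sc',onz('scene',S(*c),190).round(1))
pts=[(160,130),(160,-130),(0,-130),(0,130)]
ob=[('top',T(*c)) for c in[(181,52),(541,135),(492,357),(125,271)]]+[('scene',S(*c)) for c in[(497,460),(28,455),(45,215),(484,220)]]
def W(p,l):
    c,s=np.cos(p[2]),np.sin(p[2]);return np.array([p[0]+c*l[0]-s*l[1],p[1]+s*l[0]+c*l[1],190])
f=lambda p:np.concatenate([proj(n,W(p,pts[i%4]))-uv for i,(n,uv) in enumerate(ob)])
r=least_squares(f,[600,0,-.2],x_scale=[100,100,1]);print(r.x,r.fun.reshape(-1,2).round(1))
p=r.x
def loc(n,uv,z):
    q=onz(n,uv,z)[:2]-p[:2];c,s=np.cos(p[2]),np.sin(p[2]);return np.round([c*q[0]+s*q[1],-s*q[0]+c*q[1]],1)
print('dial plate',loc('top',T(341,171),195),loc('scene',S(263,359),195))
print('knob line',loc('top',T(333,152),228),loc('top',T(366,179),228),loc('scene',S(232,313),228),loc('scene',S(280,331),228))
print('tip', [ (z,loc('top',T(378,201),z),loc('scene',S(213,332),z)) for z in (197,200,212)])
print('reb',loc('top',T(357,457),190),loc('top',T(492,360),190),loc('top',T(372,464),190),loc('top',T(502,370),190),'sc',loc('scene',S(38,203),190),loc('scene',S(165,98),190))
print('fl',loc('top',T(103,273),190),loc('top',T(100,457),190),loc('top',T(123,273),190),loc('top',T(119,457),190),'sc',loc('scene',S(495,218),190),loc('scene',S(436,52),190))
E
python3 p.py
```

```text
top [754.1 101.1 190. ]
top [ 694.2 -149.   190. ]
top [ 538.9 -112.5  190. ]
top [598.9 138.3 190. ]
sc [758.7 100.5 190. ]
sc [ 699.4 -146.2  190. ]
sc [ 542.6 -111.   190. ]
sc [604.5 143.8 190. ]
[ 5.71325548e+02  1.47308379e+01 -2.37920772e-01] [[-0.8 -1.2]
 [ 0.1 -0.7]
 [-0.4 -0.7]
 [-1.  -1.1]
 [ 1.1 -0.7]
 [-1.6 -1. ]
 [-0.4 -0.6]
 [-1.4 -0.6]]
dial plate [99.5 -1.4] [103.1   1.1]
knob line [103.1   5.6] [ 90.2 -20.3] [ 94.  -16.5] [105.2   9.6]
tip [(197, array([ 84.4, -31. ]), array([ 87. , -27.1])), (200, array([ 83.8, -31.1]), array([ 88.8, -27.1])), (212, array([ 81.1, -31.3]), array([ 96.4, -26.9]))]
reb [-89.5 -57.6] [  -3.6 -131.8] [-91.8 -68.5] [  -8.7 -139.9] sc [  -7.2 -133.8] [-90.4 -60.1]
fl [ -7.2 140.9] [-130.2  111.5] [ -4.  127.6] [-127.2   99. ] sc [  0.3 139.9] [-131.2  113.1]
```

```bash
cat > plan.py <<'E'
from h import *
P=np.array([571.3,14.7,-.238])
def W(l):
    c,s=np.cos(P[2]),np.sin(P[2]);return np.array([P[0]+c*l[0]-s*l[1],P[1]+s*l[0]+c*l[1]])
def reb(a,gap,r=60):
    c,s=np.cos(a),np.sin(a);x=-23.5-gap;return W((c*x-s*r,-130+s*x+c*r)),P[2]+a
def fla(a,gap,r=60):
    c,s=np.cos(a),np.sin(a);x=-23.5-gap;return W((c*x-s*r,130-s*x-c*r)),P[2]-a
def now():
    s=arm.read_state();w,x,y,z=s['ee_rot'];yaw=2*np.arctan2(y,x)-np.pi # closing line yaw - pi/2
    return np.array(s['tcp_pos']),(yaw+np.pi/2)%np.pi-np.pi/2
def rows(poses,z,base=None):
    t,y0=base or now()
    print('now',t.round(1),round(y0,3))
    for (xy,y) in poses:
        d=np.r_[xy,z]-t;print((d/300).round(3),round((y-y0)/(np.pi/2),3), 'abs',np.r_[xy,z].round(1),round(y,3))
E
python3 -c "
from plan import *
rows([reb(.89,25)],260);rows([reb(.89,25)],150)"
```

```text
now [174.8 599.6 221.9] -0.284
[ 0.97  -2.31   0.127] 0.596 abs [465.7 -93.4 260. ] 0.652
now [174.8 599.6 221.9] -0.284
[ 0.97 -2.31 -0.24] 0.596 abs [465.7 -93.4 150. ] 0.652
```

>>> move_arm(rows=[[[0.1,-0.1,0.13,0],[0.2,-0.2,0.13,0.05],[0.3,-0.4,0.13,0.1],[0.4,-0.6,0.13,0.2],[0.45,-0.8,0.13,0.3],[0.5,-1,0.13,0.4],[0.5,-1,0.13,0.5],[0.5,-1,0.13,0.6],[0.5,-1,0.13,0.6]]], claw=1, newtons=20)

```text
t: 1.32
tcp_pos: [325.1, 299.7, 261.6]
ee_rot: [0.0, -0.322, 0.947, 0.0]
wrist_force: [0.2, -0.6, 0.4]
finger_gap: 5.3
grip_force: 0.0
```

>>> move_arm(rows=[[[0.1,-0.2,0,0],[0.2,-0.4,0,0],[0.3,-0.6,0,0],[0.35,-0.8,0,0],[0.4,-1,0,0],[0.4,-1,0,0],[0.4,-1,0,0]]])

```text
t: 2.2
tcp_pos: [444.8, -0.0, 261.3]
ee_rot: [-0.0, -0.322, 0.947, 0.001]
wrist_force: [-0.6, 0.6, -0.6]
finger_gap: 0.5
grip_force: 0.0
```

```bash
python3 -c "
from plan import *
rows([reb(.89,25)],260);rows([reb(.89,25)],150)"
```

```text
now [444.8  -0.  261.3] 0.656
[ 0.07  -0.311 -0.004] -0.002 abs [465.7 -93.4 260. ] 0.652
now [444.8  -0.  261.3] 0.656
[ 0.07  -0.311 -0.371] -0.002 abs [465.7 -93.4 150. ] 0.652
```

>>> move_arm(rows=[[[0.04,-0.18,0,0],[0.07,-0.31,0,0],[0.07,-0.31,-0.18,0],[0.07,-0.31,-0.37,0],[0.07,-0.31,-0.37,0]]])

```text
t: 2.82
tcp_pos: [462.4, -89.4, 147.3]
ee_rot: [-0.004, -0.324, 0.946, 0.004]
wrist_force: [0.5, -0.7, 0.8]
finger_gap: 0.5
grip_force: 0.0
```

```bash
python3 -c "
from plan import *
rows([reb(a,0) for a in (.89,.75,.6,.45,.3,.15,.05,0,-.03)],150)"
```

```text
now [462.4 -89.4 147.3] 0.66
[0.077 0.037 0.009] -0.005 abs [485.6 -78.2 150. ] 0.652
[0.095 0.062 0.009] -0.094 abs [490.8 -70.8 150. ] 0.512
[0.117 0.085 0.009] -0.19 abs [497.4 -63.8 150. ] 0.362
[0.142 0.105 0.009] -0.285 abs [505.1 -57.9 150. ] 0.212
[0.17  0.121 0.009] -0.381 abs [513.5 -53.2 150. ] 0.062
[0.2   0.132 0.009] -0.476 abs [522.5 -49.8 150. ] -0.088
[0.221 0.137 0.009] -0.54 abs [528.8 -48.3 150. ] -0.188
[0.232 0.139 0.009] -0.572 abs [532.  -47.8 150. ] -0.238
[0.238 0.14  0.009] -0.591 abs [533.9 -47.6 150. ] -0.268
```

>>> move_arm(rows=[[[0.066,0.049,0,0],[0.084,0.074,0,-0.09],[0.106,0.097,0,-0.19],[0.131,0.117,0,-0.28],[0.159,0.133,0,-0.38],[0.189,0.144,0,-0.47],[0.21,0.149,0,-0.53],[0.215,0.15,0,-0.56],[0.215,0.15,0,-0.56]]])

```text
t: 3.95
tcp_pos: [528.7, -46.1, 153.2]
ee_rot: [-0.001, 0.109, 0.994, -0.0]
wrist_force: [-4.9, 0.1, 2.1]
finger_gap: 0.3
grip_force: 2.4
```

```bash
python3 -c "
from plan import *
rows([reb(a,0) for a in (.05,.02,0,-.03)],150);print(arm.read_state()['wrist_force'])"
```

```text
now [528.7 -46.1 153.2] -0.219
[ 0.    -0.007 -0.011] 0.02 abs [528.8 -48.3 150. ] -0.188
[ 0.007 -0.006 -0.011] 0.001 abs [530.7 -48.  150. ] -0.218
[ 0.011 -0.006 -0.011] -0.012 abs [532.  -47.8 150. ] -0.238
[ 0.017 -0.005 -0.011] -0.031 abs [533.9 -47.6 150. ] -0.268
[-4.94746468  0.12656686  2.14426611]
```

>>> move_arm(rows=[[[0.007,-0.002,-0.01,-0.012],[0.013,-0.003,-0.01,-0.012],[0.013,-0.003,-0.01,-0.012],[0.013,-0.003,-0.01,-0.012]]])

```text
t: 4.45
tcp_pos: [528.7, -45.7, 149.9]
ee_rot: [-0.005, 0.118, 0.993, 0.001]
wrist_force: [-11.9, 1.7, 6.0]
finger_gap: 0.4
grip_force: 5.7
```

>>> move_arm(rows=[[[0.006,-0.0015,0,0],[0.006,-0.0015,0,0],[0.006,-0.0015,0,0]]])

```text
t: 4.82
tcp_pos: [528.7, -45.6, 149.9]
ee_rot: [-0.007, 0.118, 0.993, 0.001]
wrist_force: [-14.3, 2.0, 10.2]
finger_gap: 0.9
grip_force: 7.4
```

```bash
python3 - <<'E'
from h import *
a=arm.snapshot('top')[135:255,195:335];b=arm.snapshot('scene')[165:285,220:360]
cv2.imwrite('pics/c1.png',cv2.resize(np.vstack([a,b]),None,fx=2.5,fy=2.5,interpolation=cv2.INTER_CUBIC)) if 0 else cv2.imwrite('pics/c1.png',cv2.resize(np.hstack([a,b]),None,fx=2.85,fy=2.85,interpolation=cv2.INTER_CUBIC))
E
```

```text
(no output)
```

View pics/c1.png

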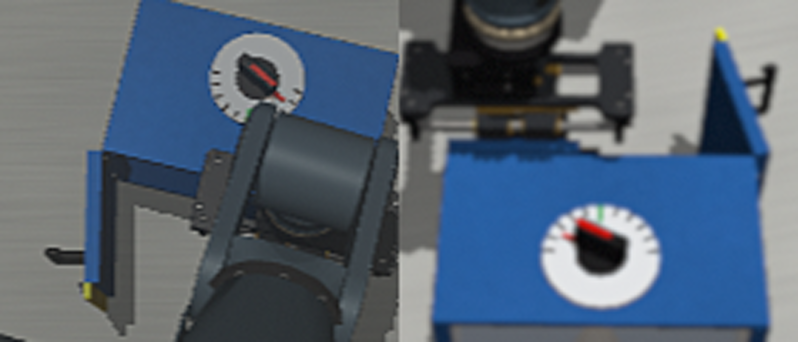

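The door top now lies along the roof's front edge, (450,148)-(590,152) in the scene view, so it looks shut. I'll back off and check it with nothing in the way.

>>> move_arm(rows=[[[-0.1,0.024,0,0],[-0.19,0.047,0,0],[-0.19,0.047,0.2,0],[-0.19,0.047,0.37,0],[-0.19,0.24,0.37,-0.1],[-0.19,0.44,0.37,-0.2],[-0.19,0.64,0.37,-0.3],[-0.19,0.82,0.37,-0.4],[-0.19,0.82,0.37,-0.5],[-0.19,0.82,0.37,-0.6]]])

```text
t: 6.18
tcp_pos: [478.5, 199.5, 261.7]
ee_rot: [0.001, 0.558, 0.83, 0.002]
wrist_force: [-0.1, 0.9, 1.3]
finger_gap: 0.6
grip_force: 0.0
```

```bash
python3 - <<'E'
from plan import *
a=arm.snapshot('top')[165:255,210:350];b=arm.snapshot('scene')[175:265,220:360]
cv2.imwrite('pics/c2.png',cv2.resize(np.vstack([a,b]),None,fx=3.3,fy=3.3,interpolation=cv2.INTER_CUBIC))
rows([fla(1.33,25)],260)
# predicted pixels of rebated inner/outer tops for a=0 and .05
for a_ in (0,.05,.1):
  for l in ((-14,0),(-14,113),(0,130)):
    c,s=np.cos(a_),np.sin(a_);w=np.r_[W((c*l[0]-s*l[1],-130+s*l[0]+c*l[1])),190]
    print(a_,l,((proj('top',w)-[210,165])*3.3).round(0),((proj('scene',w)-[220,175])*3.3+[0,297]).round(0))
E
```

```text
now [478.8 198.6 261.5] -1.179
[ 0.21  -0.031 -0.005] -0.247 abs [541.8 189.4 260. ] -1.568
0 (-14, 0) [367. 159.] [ 53. 423.]
0 (-14, 113) [234. 127.] [207. 424.]
0 (0, 130) [218. 106.] [230. 440.]
0.05 (-14, 0) [368. 159.] [ 52. 423.]
0.05 (-14, 113) [233. 134.] [206. 418.]
0.05 (0, 130) [216. 114.] [230. 433.]
0.1 (-14, 0) [368. 159.] [ 51. 423.]
0.1 (-14, 113) [233. 141.] [204. 412.]
0.1 (0, 130) [215. 122.] [229. 426.]
```

View pics/c2.png

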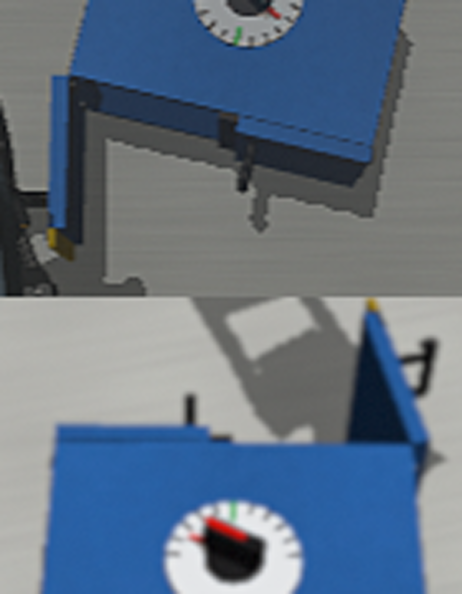

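Rebated door is shut: its outer corner at (208,428) matches the 0 rad prediction. Next is the flanged door.

>>> move_arm(rows=[[[0.1,0.03,0,-0.1],[0.21,-0.01,0,-0.2],[0.21,-0.01,0,-0.247],[0.21,-0.01,-0.18,-0.247],[0.21,-0.01,-0.37,-0.247],[0.21,-0.01,-0.37,-0.247],[0.21,-0.01,-0.37,-0.247]]])

```text
t: 7.15
tcp_pos: [543.7, 194.3, 150.2]
ee_rot: [0.001, 0.706, 0.708, 0.002]
wrist_force: [-0.1, -0.1, 0.7]
finger_gap: 0.5
grip_force: 0.0
```

```bash
python3 -c "
from plan import *
rows([fla(a,3) for a in (1.33,1.2,1.05,.9,.75,.6,.45,.3,.15,.05,0,-.03)],150);print(arm.read_state()['wrist_force'],arm.read_state()['joints'])"
```

```text
now [543.7 194.3 150.2] -1.569
[-0.006 -0.09  -0.001] 0.0 abs [541.9 167.4 150. ] -1.568
[-0.016 -0.117 -0.001] 0.083 abs [539.  159.4 150. ] -1.438
[-0.023 -0.149 -0.001] 0.179 abs [536.9 149.7 150. ] -1.288
[-0.025 -0.181 -0.001] 0.274 abs [536.4 139.9 150. ] -1.138
[-0.022 -0.214 -0.001] 0.37 abs [537.3 130.1 150. ] -0.988
[-0.014 -0.246 -0.001] 0.465 abs [539.6 120.6 150. ] -0.838
[-0.001 -0.276 -0.001] 0.561 abs [543.4 111.5 150. ] -0.688
[ 0.016 -0.304 -0.001] 0.656 abs [548.4 103.1 150. ] -0.538
[ 0.037 -0.329 -0.001] 0.752 abs [554.7  95.5 150. ] -0.388
[ 0.053 -0.344 -0.001] 0.815 abs [559.5  91.  150. ] -0.288
[ 0.061 -0.351 -0.001] 0.847 abs [562.1  89.  150. ] -0.238
[ 0.066 -0.355 -0.001] 0.866 abs [563.6  87.8 150. ] -0.208
[-0.10236902 -0.08480053  0.70329019] [1.49728838e-01 5.55381809e-01 1.62654727e+00 1.44630897e-04
 9.55542707e-01 1.47598169e-01]
```

>>> move_arm(rows=[[[-0.006,-0.09,0,0],[-0.016,-0.117,0,0.083],[-0.023,-0.149,0,0.18],[-0.025,-0.181,0,0.275],[-0.022,-0.214,0,0.37],[-0.014,-0.246,0,0.465],[-0.001,-0.276,0,0.56],[0.016,-0.304,0,0.655],[0.037,-0.329,0,0.75],[0.05,-0.341,0,0.81]]])

```text
t: 8.4
tcp_pos: [559.0, 91.5, 151.3]
ee_rot: [0.003, 0.146, 0.989, 0.001]
wrist_force: [-0.8, 1.0, 1.0]
finger_gap: 0.4
grip_force: 0.8
```

```bash
python3 -c "
from plan import *
arm.snapshot('top');arm.snapshot('top')
rows([fla(a,3) for a in (.05,0,-.03)],150);print(arm.read_state()['wrist_force'])"
```

```text
now [559.6  91.2 151.1] -0.298
[-0.    -0.001 -0.004] 0.006 abs [559.5  91.  150. ] -0.288
[ 0.008 -0.007 -0.004] 0.038 abs [562.1  89.  150. ] -0.238
[ 0.013 -0.011 -0.004] 0.057 abs [563.6  87.8 150. ] -0.208
[-0.65145646  0.08557211  0.72290854]
```

>>> move_arm(rows=[[[0.006,-0.006,0,0.038],[0.012,-0.008,0,0.038],[0.018,-0.009,0,0.038],[0.018,-0.009,0,0.038],[0.018,-0.009,0,0.038]]])

```text
t: 9.12
tcp_pos: [561.5, 89.1, 147.7]
ee_rot: [-0.001, 0.119, 0.993, 0.0]
wrist_force: [-5.0, 2.0, 3.1]
finger_gap: 0.6
grip_force: 2.6
```

```bash
python3 -c "
from plan import *
rows([fla(a,3) for a in (.05,0,-.03)],150);print(arm.read_state()['wrist_force'])"
```

```text
now [561.5  89.1 147.7] -0.239
[-0.007  0.007  0.008] -0.031 abs [559.5  91.  150. ] -0.288
[ 0.002 -0.     0.008] 0.0 abs [562.1  89.  150. ] -0.238
[ 0.007 -0.004  0.008] 0.019 abs [563.6  87.8 150. ] -0.208
[-4.9873846   2.04005283  3.09955051]
```

>>> move_arm(rows=[[[0.006,-0.0015,0,0],[0.013,-0.003,0,0],[0.013,-0.003,0,0],[0.013,-0.003,0,0]]])

```text
t: 9.62
tcp_pos: [561.2, 89.0, 147.2]
ee_rot: [-0.006, 0.119, 0.993, 0.0]
wrist_force: [-11.4, 3.3, 8.1]
finger_gap: 0.6
grip_force: 6.1
```

>>> move_arm(rows=[[[-0.1,0.024,0,0],[-0.2,0.048,0,0],[-0.2,0.048,0.2,0],[-0.2,0.048,0.4,0],[-0.4,0.048,0.42,0],[-0.4,0.048,0.42,0],[-0.4,0.048,0.42,0]]], claw=0.3)

```text
t: 10.5
tcp_pos: [447.9, 102.0, 274.1]
ee_rot: [0.002, 0.119, 0.993, 0.0]
wrist_force: [0.0, -0.4, -0.5]
finger_gap: 58.0
grip_force: 0.0
```

```bash
python3 - <<'E'
from plan import *
a=arm.snapshot('top')[150:235,210:350];b=arm.snapshot('scene')[190:275,220:360]
cv2.imwrite('pics/c3.png',cv2.resize(np.vstack([a,b]),None,fx=3.4,fy=3.4,interpolation=cv2.INTER_CUBIC))
rows([(W((102,0)),P[2]+t) for t in (1.1,0)],203);rows([(W((102,0)),P[2]+1.1)],280)
for l in ((-14,130),(-14,2),(-14,-13),(-14,-17),(-14,-130)):
    w=np.r_[W(l),190]
    print(l,((proj('top',w)-[210,150])*3.4).round(0),((proj('scene',w)-[220,190])*3.4+[0,289]).round(0))
E
```

```text
now [448.4 101.9 273.7] -0.239
[ 0.74  -0.371 -0.236] 0.701 abs [670.4  -9.3 203. ] 0.862
[ 0.74  -0.371 -0.236] 0.0 abs [670.4  -9.3 203. ] -0.238
now [448.4 101.9 273.7] -0.239
[ 0.74  -0.371  0.021] 0.701 abs [670.4  -9.3 280. ] 0.862
(-14, 130) [ 63. 140.] [421. 372.]
(-14, 2) [218. 177.] [240. 370.]
(-14, -13) [236. 181.] [219. 369.]
(-14, -17) [241. 182.] [213. 369.]
(-14, -130) [378. 215.] [ 54. 368.]
```

View pics/c3.png

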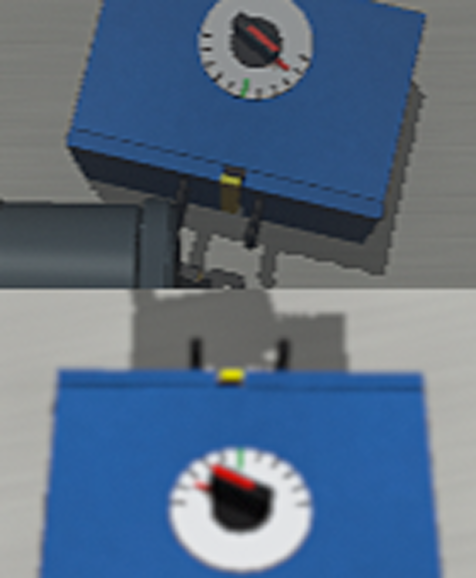

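Both doors are home: the front edge is straight and the yellow flange laps the tongue at (231,375). Now the knob.

>>> move_arm(rows=[[[0.15,-0.07,0.03,0.1],[0.3,-0.15,0.03,0.2],[0.45,-0.22,0.03,0.3],[0.6,-0.3,0.03,0.4],[0.74,-0.371,0.03,0.5],[0.74,-0.371,0.03,0.6],[0.74,-0.371,0.03,0.7],[0.74,-0.371,0.03,0.7],[0.74,-0.371,0.03,0.7]]])

```text
t: 11.72
tcp_pos: [669.0, -9.3, 281.9]
ee_rot: [-0.0, -0.416, 0.909, 0.0]
wrist_force: [0.2, -0.2, -0.2]
finger_gap: 60.7
grip_force: 0.0
```

```bash
python3 -c "
from plan import *
rows([(W((102,0)),P[2]+1.1)],203)"
```

```text
now [669.   -9.3 281.9] 0.859
[ 0.005 -0.    -0.263] 0.002 abs [670.4  -9.3 203. ] 0.862
```

>>> move_arm(rows=[[[0.005,0,-0.1,0],[0.005,0,-0.2,0],[0.005,0,-0.25,0],[0.005,0,-0.26,0],[0.005,0,-0.26,0]]])

```text
t: 12.35
tcp_pos: [670.7, -9.3, 205.4]
ee_rot: [0.001, -0.417, 0.909, -0.001]
wrist_force: [1.4, 0.1, 0.1]
finger_gap: 60.8
grip_force: 0.0
```

>>> move_arm(rows=[[[0,0,0,0],[0,0,0,0],[0,0,0,0],[0,0,0,0],[0,0,0,0],[0,0,0,0]]], claw=1, newtons=20)

```text
t: 13.1
tcp_pos: [669.0, -8.5, 204.5]
ee_rot: [-0.001, -0.417, 0.909, 0.001]
wrist_force: [-2.2, 2.5, 2.1]
finger_gap: 11.5
grip_force: 20.0
```

>>> move_arm(rows=[[[0,0,0,-0.1],[0,0,0,-0.2],[0,0,0,-0.3],[0,0,0,-0.4],[0,0,0,-0.5],[0,0,0,-0.6],[0,0,0,-0.66],[0,0,0,-0.7],[0,0,0,-0.7],[0,0,0,-0.7]]], newtons=30)

```text
t: 14.35
tcp_pos: [669.3, -9.1, 204.5]
ee_rot: [-0.001, 0.118, 0.993, -0.0]
wrist_force: [-3.2, 0.7, 3.1]
finger_gap: 12.0
grip_force: 30.0
```

```bash
python3 -c "
from plan import *
rows([(W((102,0)),P[2])],205);s=arm.read_state();print(s['wrist_force'],s['torque'])"
```

```text
now [669.3  -9.1 204.5] -0.237
[ 0.004 -0.001  0.002] -0.0 abs [670.4  -9.3 205. ] -0.238
[-3.21666647  0.74435925  3.13625843] [ 0.03832357  0.50718501 -0.07285737]
```

Now I'll open, lift, back away and check.

>>> move_arm(rows=[[[0,0,0,0],[0,0,0,0],[0,0,0,0],[0,0,0,0],[0,0,0.1,0],[0,0,0.25,0],[-0.2,0.15,0.25,0],[-0.4,0.35,0.25,0],[-0.55,0.5,0.25,0],[-0.7,0.7,0.25,0]]], claw=0.3)

```text
t: 15.6
tcp_pos: [489.2, 164.8, 279.8]
ee_rot: [0.0, 0.119, 0.993, 0.0]
wrist_force: [0.8, 0.2, 0.8]
finger_gap: 61.5
grip_force: 0.0
```

```bash
python3 - <<'E'
from plan import *
a=arm.snapshot('top')[145:215,220:340];b=arm.snapshot('scene')[200:270,230:350]
cv2.imwrite('pics/c4.png',cv2.resize(np.vstack([a,b]),None,fx=4.2,fy=4.2,interpolation=cv2.INTER_CUBIC))
for l,z in (((102,0),228),((80,0),228),((102,0),195),((66,0),195),((58,0),195)):
    w=np.r_[W(l),z]
    print(l,z,((proj('top',w)-[220,145]+.5)*4.2).round(0),((proj('scene',w)-[230,200]+.5)*4.2+[0,294]).round(0))
E
```

```text
(102, 0) 228 [274.  59.] [255. 490.]
(80, 0) 228 [266.  92.] [255. 454.]
(102, 0) 195 [273.  71.] [254. 523.]
(66, 0) 195 [261. 123.] [253. 466.]
(58, 0) 195 [258. 135.] [253. 454.]
```

View pics/c4.png

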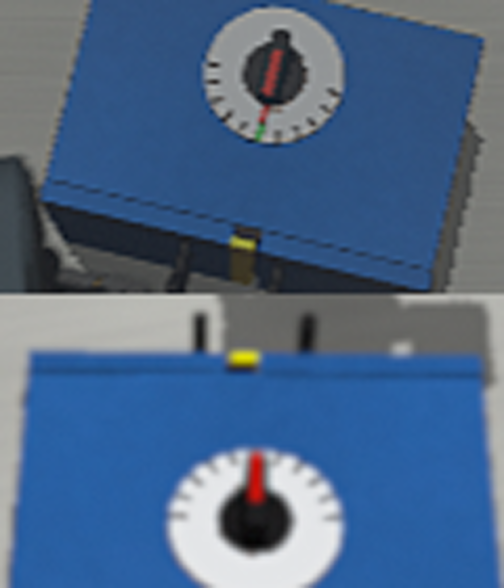

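The pointer runs from (277,52) to (266,95) in line with the green mark at (260,132). Both doors are still shut.

```bash
python3 -c "
from plant import arm
print(arm.finish_job())"
```

```text
the job is handed in; nothing more can be done
None
```

I shut the rebated door, then the flanged door over it, and turned the knob so its pointer lines up with the green zero mark in both camera views. The job was handed in at about 16 s with the arm clear of everything; it returned no verdict.

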